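Reload the dust unit's filter drawer and shut it until it catches

TASK

Put the fresh blue filter cassette flat into the front bay of the dust unit's open filter drawer, setting it down rather than dropping it. Then push the drawer home under the clear canopy until its spring catch clicks and holds it, firmly enough to pass the catch but without ramming it against its stop. Leave the used brown filter, the beaker and the wash bottle where they stand.

Things in the scene. Friction and masses are not known exactly. Their poses are not given: they have to be found in the camera images.
- unit: White filter unit, 250 deep (x) x 190 wide x 190 tall, fixed. Origin on the bench under the middle of its front face; x points into the unit (the way the drawer shuts), z up. A clear canopy plate (230 wide, 5 thick, underside 190 above the bench) juts out 60 in front of the front face over the drawer front: an upright tool cannot follow it in; lean it about 35 degrees, fingers inward.
- drawer_face (a point): Middle of the orange push disc (28 across, 3 proud) on the drawer's grey front block, 45 above the bench; axes as the unit's. The block is 124 wide, 25 thick, from 12 to 78 above the bench, and has no handle; seated it stands 8 to 29 proud of the front face.
- filter_bay (a point): Middle of the floor of the drawer's front bay, 22 above the bench, 60 behind the push disc's surface; axes as the unit's. The bay is 64 (x) x 112 (y) inside; the front block rises 56 above its floor, the other walls 28 to 34. The tray behind the bay is filled with fixed grey pleats.
- drawer_body (a joint): How far the drawer is out, m: 0.16 to 0.185 at first. It seats somewhere between -0.010 and +0.011, different each time, to be felt: 2 to 3 N of friction, then 6 to 12 N for some 7 mm to ride up the spring catch, then it snaps in by itself for 6 mm; behind the seat a rubber buffer gives 2 mm more before the hard stop. Short of the catch it is not held.
- catch_pin (a joint): Lift of the spring catch pin, m: 0 at rest, up to 0.002 while the drawer rides over the catch, back to 0 once it has snapped in. Its red cap (18 across) stands on the unit's roof, 180 behind the front face.
- buffer (a joint): How far the drawer presses in the rubber buffer deep inside the unit, m: 0 until the drawer has passed the catch, about 0.0015 when seated, 0.005 at the hard stop.
- fresh_filter: Fresh filter cassette, blue with white pleats, 56 (x) x 100 (y) x 26 tall, 0.2 kg, with a grip rib on top 45 (x) x 16 (y) x 18 tall (top 44 above the underside). Origin at the centre of its underside, z up; it is the same either way round, and goes into the bay with its x along the drawer's x.
- used_filter: Used filter cassette, brown, same shape and axes; stays where it lies. Which of the two lies nearer to the robot changes.
- beaker: Glass beaker, 70 across, 90 tall; origin at the centre of its underside. Leave alone.
- wash_bottle: White wash bottle with red cap, 60 across, 150 tall; origin at the centre of its underside. Leave alone.
There are look-alikes about, which are no part of the job. What is meant by the fresh_filter is not yellow, and is the larger of those in its own colour.

How it is judged:
On the way:
1. the fresh filter lies flat in the front bay, let go, while the drawer is still open (x of fresh_filter in the frame of filter_bay between -0.008 and 0.008 m and y of fresh_filter in the frame of filter_bay between -0.01 and 0.01 m and z of fresh_filter in the frame of filter_bay below 0.004 m and angle between fresh_filter's own z axis and vertical below 0.08 rad and contact force between the fingers and fresh_filter below 0.1 N and value of joint drawer_body above 0.08 m), for 0.2 s.
At the end, for the whole second after the job is handed in: Drawer held at its catch and at rest: out under 16 mm, catch pin dropped (lift under 1 mm), buffer pressed over 0.8 mm; fresh filter flat in the front bay (within 8 mm along, 10 mm across its middle, under 4 mm off its floor); used filter, beaker and wash bottle within 30 mm of their starts (x of fresh_filter in the frame of filter_bay between -0.008 and 0.008 m and y of fresh_filter in the frame of filter_bay between -0.01 and 0.01 m and z of fresh_filter in the frame of filter_bay below 0.004 m and angle between fresh_filter's own z axis and vertical below 0.08 rad and value of joint drawer_body below 0.016 m and value of joint catch_pin below 0.001 m and value of joint buffer above 0.0008 m and velocity of joint drawer_body between -0.01 and 0.01 m/s and linear speed of fresh_filter below 0.03 m/s and distance of each of used_filter, beaker, wash_bottle from where it was at the start of the episode below 0.03 m); the robot touches nothing.
It fails at once if the robot presses on the drawer with more than 40 N (contact force between any of the fingers, the arm and drawer_body above 40 N).
It fails at once if the fresh filter is dropped or flung (faster than 0.6 m/s while not held) (contact force between the fingers and fresh_filter below 0.1 N and linear speed of fresh_filter above 0.6 m/s).
It fails at once if a bystander is knocked over (angle between any of used_filter, beaker, wash_bottle's own z axis and vertical above 0.5 rad).
It also fails if it takes over 56 s, if anything falls off the work surface, if the arm or the gripper's body presses on something with over 40 N, if the wrist force passes 120 N, or if a joint passes its speed limit or range.

ROBOT

A 6-joint arm with a two-finger parallel gripper is mounted at the origin on the work surface. World frame = base frame: x ahead of the robot, y to its left, z up, the work surface at z = 0. Lengths are in m, angles in rad, forces in N, time in s.
With the tool pointing down it reaches from about 0.25 to 0.775 m from the base axis. Payload 4 kg.
Tool frame: the origin (TCP) lies between the finger pads; the fingertips stand 11 mm ahead of it and the grasp point (between the pads) lies 8 mm behind it (robot.tip_extent is the z of the fingertips in the tool frame, in m); z points along the fingers, y is the line along which they close (so a half turn about z gives the same grasp; the last joint's range is limited). The gripper opens to 94 mm and grips with 3 to 60 N. Pads are 16 mm wide; open, the fingers measure 119 mm over their backs; the gripper's body (75 mm by 177 mm) begins 78 mm behind the grasp point.
Start: joints at [-1.212, 0.087, 1.371, -0, 1.684, -0.103], TCP at [0.245, -0.492, 0.217] pointing down, gripper open.
Joint ranges: [-3.1, 3.1], [-0.76, 2.03], [0.27, 2.55], [-1.08, 4.22], [0.17, 2.65], [-2.57, 2.57]. Speed limits (rad/s): [2.79, 2.79, 3.14, 3.14, 3.14, 3.14].

INTERFACE

Orientations are given as [roll, pitch, yaw] about the fixed x, y, z axes, in that order (R = Rz(yaw) Ry(pitch) Rx(roll)).
In Python, from bench import robot, imaging gives the robot as it stands.
- The arm moves only by the shell command python3 -m pendant 'ROWS'. ROWS is JSON, a list of rows, each a list of 7 numbers: the shift along the world's x, y, z in cm, then the turn, a rotation vector about the world's x, y, z in degrees, then the opening, from 0 (shut) to 1 (fully open). In form: [[dx, dy, dz, ax, ay, az, jaw], ...]. A call has 1 to 8 rows; each row shifts and turns the commanded pose from where the row before left it; what a row does not reach is not made up. A row lasts 1/10 s, in which the tool goes at most 50 mm and 8.59 degrees, less where a joint would pass 70% of its speed; a pose out of reach is approached as far as the arm can. A call is refused whole if a number of a shift passes 5 or a number of a turn 8.59, either way. A call with a gripper value outside its range is refused whole. The fingers move at their own pace and stop on an object; the grip force is fixed at half the most. Time passes only in rows, so rows that do not move let the fingers close. It gives the time, the measured TCP pose, the force, the opening and the grip force at its end, in the units of the state.
- robot.get_obs(): the state, without advancing time (a new reading comes with each control period).
- imaging.snapshot(name): name is "scene" or "top" or "wrist"; returns the picture (420x560x3 uint8, red, green, blue); there is no depth.
- imaging.camera_params(name): a dict with "camera_matrix" (3x3 intrinsics, pixels), "R" (3x3) and "t" (3): a world point X has camera coordinates R X + t. Camera axes: x right, y down, z forward; pixel columns grow to the right and rows downward; lengths in m; the calibration is good to about 2 mm. The wrist camera is an equidistant fisheye: a pixel r from the principal point sees the ray r / f radians off the axis. A picture is of the moment at which its call begins: read the wrist's pose just before it. camera_params takes no time and is no camera call; for the wrist camera it gives the pose at the moment of the call.
- robot.close_job(): hands the job in; it is judged then, once.
The state is a dict: "time": time; "joint_positions": joint angles; "qvel": joint speeds; "joint_torque": joint torques, N m; "tool_pos": TCP position; "ee_rot": TCP orientation; "wrist_force": force on the tool from outside, world axes, zero at the start; "wrist_torque": the same for the moment, N m; "width": finger opening in m; "finger_force": force on a finger pad.
Only numpy, scipy, OpenCV 4.12 (cv2) and the standard library are available. Lean on these libraries where they do the work, as an engineer would, in place of code of your own. Each camera call takes 0.05 s, during which the arm holds its last target. There are 200 camera calls.

## Working session

There is one attempt and no reset: what is moved stays moved. The work goes in short steps, Python scripts to look and compute and a shell command to move; the robot and the scene stay as the last step left them, time stands still between calls to the robot, and variables do not carry over. Pictures are saved under pics/ and viewed, at most 13 in all, crops included, and the job is handed in when it is done.

```bash
mkdir -p pics
python3 - <<'E'
from bench import robot, imaging
import cv2
for n in ("scene","top"):
    cv2.imwrite(f"pics/{n}0.png",cv2.cvtColor(imaging.snapshot(n),cv2.COLOR_RGB2BGR))
    p=imaging.camera_params(n);print(n,p)
o=robot.get_obs();print(o)
E
```

```text
scene {'camera_matrix': array([[387.39024884,   0.        , 281.13254988],
       [  0.        , 387.39024884, 209.63498365],
       [  0.        ,   0.        ,   1.        ]]), 'R': array([[ 0.64019208,  0.76818667,  0.00658392],
       [ 0.7325094 , -0.60783201, -0.30654564],
       [-0.23148236,  0.20107087, -0.95183319]]), 't': array([-0.24263518, -0.47481716,  1.23042236])}
top {'camera_matrix': array([[467.9118349 ,   0.        , 277.52773564],
       [  0.        , 467.9118349 , 216.62469165],
       [  0.        ,   0.        ,   1.        ]]), 'R': array([[ 2.22621642e-02, -9.99752024e-01,  5.35037869e-04],
       [-9.96616949e-01, -2.22346970e-02, -7.91218956e-02],
       [ 7.91141716e-02,  1.22819682e-03, -9.96864805e-01]]), 't': array([-0.16809575,  0.56062178,  0.97059687])}
{'time': 0.1, 'joint_positions': array([-1.21210932e+00,  8.78902319e-02,  1.37209306e+00, -3.45090837e-05,
        1.68358461e+00, -1.03091100e-01]), 'qvel': array([-0.00012207, -0.00185905, -0.00314149,  0.00046276,  0.00122185,
       -0.00058165]), 'joint_torque': array([ 2.26292657e-03, -3.41253448e+01, -3.03301048e+01,  7.20017706e-02,
        3.03814409e-02, -8.71192492e-05]), 'tool_pos': array([ 0.24487231, -0.49195938,  0.2154213 ]), 'ee_rot': array([-3.13962436e+00, -1.69154555e-04,  4.61774086e-01]), 'wrist_force': array([ 0.55333349,  0.46391734, -0.6209283 ]), 'wrist_torque': array([ 0.01719689,  0.00439584, -0.01943865]), 'finger_force': 0.0, 'width': 0.09419739730778431}
```

View pics/scene0.png

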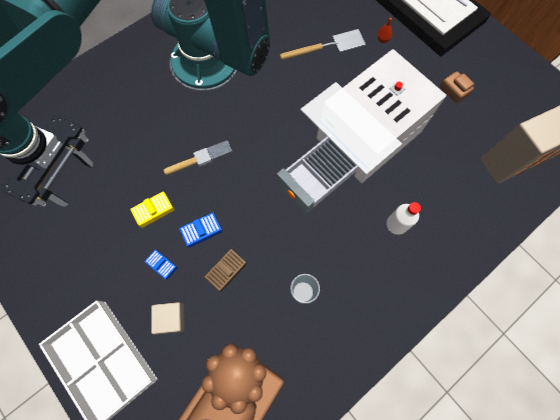

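View pics/top0.png

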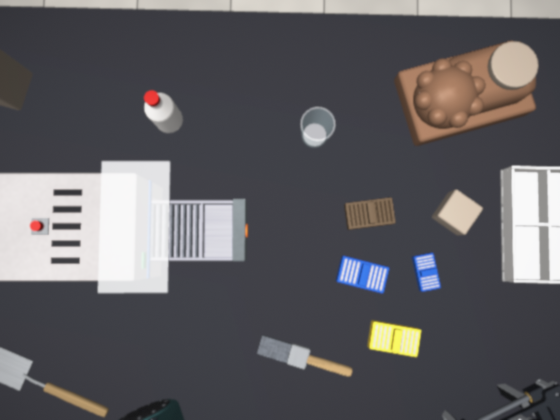

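The scene view shows the large blue cassette at (201,229), the used brown one at (226,270) and the orange disc at (292,194). In the top view they are at (363,274), (371,213) and (247,230), and the drawer shuts toward the left, about +y.

```bash
cat > h.py <<'E'
import numpy as np, cv2
from bench import robot, imaging
def ray(n,uv):
    p=imaging.camera_params(n);K=p["camera_matrix"];R=p["R"]
    d=np.array([(uv[0]-K[0,2])/K[0,0],(uv[1]-K[1,2])/K[1,1]])
    if n=="wrist":
        r=np.linalg.norm(d);d=np.array([*(d/r*np.sin(r)),np.cos(r)]) if r else np.array([0,0,1.])
    else: d=np.array([*d,1.])
    d=R.T@d; return -R.T@p["t"], d/np.linalg.norm(d)
def atz(n,uv,z):
    o,d=ray(n,uv); return o+d*(z-o[2])/d[2]
def tri(*rs):
    A=sum(np.eye(3)-np.outer(d,d) for o,d in rs); b=sum((np.eye(3)-np.outer(d,d))@o for o,d in rs)
    X=np.linalg.solve(A,b); return X,[np.linalg.norm(np.cross(X-o,d))for o,d in rs]
def proj(n,X):
    p=imaging.camera_params(n);c=p["R"]@X+p["t"];K=p["camera_matrix"]
    if n=="wrist":
        t=np.arctan2(np.hypot(*c[:2]),c[2]);v=c[:2]/np.hypot(*c[:2])*t
    else: v=c[:2]/c[2]
    return K[:2,:2]@v+K[:2,2]
E
python3 - <<'E'
from h import *
ims={n:cv2.imread(f"pics/{n}0.png") for n in("scene","top")}
C={}
for n,im in ims.items():
    hsv=cv2.cvtColor(im,cv2.COLOR_BGR2HSV)
    for c,lo,hi in(("blue",(100,120,60),(130,255,255)),("orange",(5,180,120),(17,255,255))):
        m=cv2.morphologyEx(cv2.inRange(hsv,lo,hi),cv2.MORPH_CLOSE,np.ones((7,7)) if c=="blue" else np.ones((3,3)))
        N,l,s,ce=cv2.connectedComponentsWithStats(m)
        for i in range(1,N):
            if s[i,4]>15:
                r=cv2.minAreaRect(np.argwhere(l==i)[:,::-1].astype(np.float32));print(n,c,s[i],ce[i],r)
a=cv2.resize(ims["top"][185:300,145:265],None,fx=3.3,fy=3.3,interpolation=2)
b=cv2.resize(ims["scene"][125:215,265:365],None,fx=4,fy=4,interpolation=2)
c=cv2.resize(ims["top"][245:305,325:400],None,fx=4,fy=4,interpolation=2)[:220]
out=np.zeros((600,800,3),np.uint8);out[:a.shape[0],:396]=a[:,:396];out[:360,400:800]=b;out[380:600,:300]=c
d=cv2.resize(ims["scene"][205:250,170:230],None,fx=5,fy=5,interpolation=2)[:220];out[380:600,400:700]=d
cv2.imwrite("pics/c1.png",out)
E
```

```text
scene blue [179 212  44  36 892] [200.21748879 229.68834081] ((200.16912841796875, 229.70516967773438), (23.001445770263672, 39.08096694946289), 64.53665161132812)
scene blue [144 249  34  31 526] [160.30038023 264.12927757] ((160.28688049316406, 264.15570068359375), (30.344741821289062, 17.541051864624023), 39.80556869506836)
scene orange [380  25  12  15 125] [385.912  31.808] ((386.4000549316406, 31.79999542236328), (13.416407585144043, 10.733126640319824), 63.43495178222656)
scene orange [288 190   7   8  24] [291.         193.83333333] ((291.0, 193.50003051757812), (9.15255355834961, 2.77350115776062), 56.3099365234375)
top blue [412 252  29  40 491] [425.52953157 271.70264766] ((426.1352844238281, 271.85882568359375), (37.74590301513672, 22.886165618896484), 77.47119140625)
top blue [336 255  54  39 796] [362.16582915 273.91959799] ((362.32354736328125, 274.2059020996094), (50.204872131347656, 28.376667022705078), 14.03624439239502)
```

View pics/c1.png

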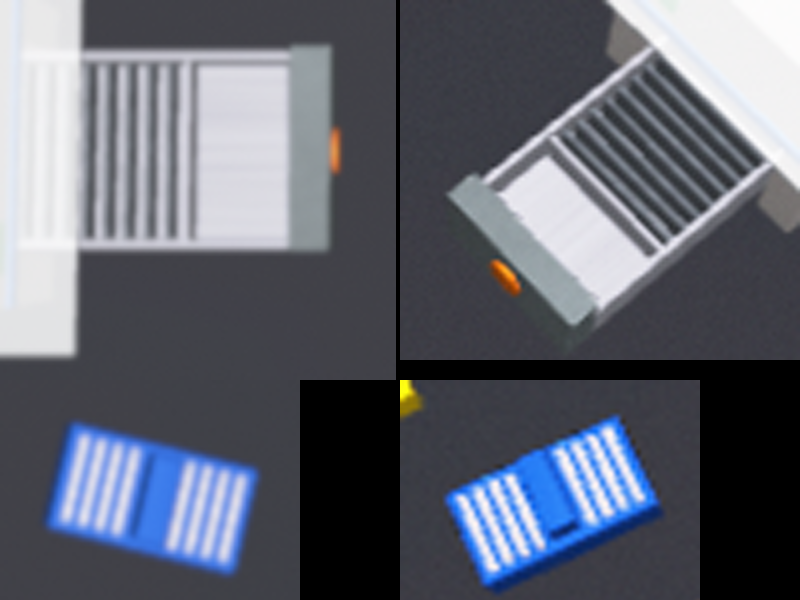

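The crops show the drawer's front block (top-crop columns 290–331, rows 45–250) and the corners of the cassette's top face in both views.

Run:
```python
from h import *
T=lambda x,y:((x+.5)/3.3-.5+145,(y+.5)/3.3-.5+185)
S=lambda x,y:((x-400+.5)/4-.5+265,(y+.5)/4-.5+125)
P={}
for k,t,s in(("b+",(290,45),(597,303)),("b-",(290,250),(472,176)),("f+",(331,45),(575,327)),("f-",(331,250),(447,195)),("disc",(336,150),(506,277)),
  ("bayfloor+",(197,62),(0,0)),("bayfloor-",(197,240),(0,0))):
    P[k]=atz("top",T(*t),.078)
    if s[0]: X,e=tri(ray("top",T(*t)),ray("scene",S(*s)));print(k,X.round(4),np.round(e,4),"plane .078:",P[k].round(4),atz("scene",S(*s),.078).round(4))
for a,b in(("b-","b+"),("f-","f+")): v=P[b]-P[a];print("len",np.linalg.norm(v),"ang x",np.degrees(np.arctan2(v[1],v[0])))
T=lambda x,y:((x+.5)/4-.5+325,(y-380+.5)/4-.5+245)
S=lambda x,y:((x-400+.5)/5-.5+170,(y-380+.5)/5-.5+205)
ts=[(70,424),(258,470),(234,574),(48,527)];ss=[(447,494),(617,416),(660,510),(490,577)]
X,e=tri(ray("top",np.mean([T(*t) for t in ts],0)),ray("scene",np.mean([S(*t) for t in ss],0)));print("cass",X.round(4),np.round(e,4))
A=np.array([atz("top",T(*t),.026) for t in ts]);B=np.array([atz("scene",S(*t),.026) for t in ss])
for Q in(A,B):
    print(Q.mean(0).round(4),[np.linalg.norm(Q[i]-Q[i-1]).round(4) for i in range(4)],[np.degrees(np.arctan2(*(Q[i]-Q[i-1])[1::-1])).round(1) for i in range(4)])
```

```text
b+ [ 0.5934 -0.0664  0.0801] [0.002 0.002] plane .078: [ 0.5947 -0.0645  0.078 ] [ 0.592  -0.0675  0.078 ]
b- [ 0.4696 -0.0688  0.0699] [0.0016 0.0016] plane .078: [ 0.4705 -0.0682  0.078 ] [ 0.4714 -0.0725  0.078 ]
f+ [ 0.5953 -0.0894  0.0782] [0. 0.] plane .078: [ 0.5953 -0.0894  0.078 ] [ 0.5953 -0.0893  0.078 ]
f- [ 0.4708 -0.0931  0.0756] [0.0004 0.0004] plane .078: [ 0.4711 -0.0928  0.078 ] [ 0.4714 -0.0941  0.078 ]
disc [ 0.5326 -0.0926  0.0463] [0.0006 0.0006] plane .078: [ 0.5314 -0.0942  0.078 ] [ 0.5406 -0.1014  0.078 ]
len 0.12424536998876477 ang x 1.7115593328174739
len 0.12424543250849494 ang x 1.5912032375947247
cass [ 0.4464 -0.3376  0.0229] [0.0004 0.0004]
[ 0.4469 -0.3366  0.026 ] [np.float64(0.055), np.float64(0.1012), np.float64(0.0556), np.float64(0.0998)] [np.float64(-11.4), np.float64(-102.5), np.float64(167.2), np.float64(77.2)]
[ 0.4471 -0.3376  0.026 ] [np.float64(0.0523), np.float64(0.0986), np.float64(0.0585), np.float64(0.0951)] [np.float64(170.3), np.float64(76.6), np.float64(-13.7), np.float64(-107.2)]
```

Cassette at about (0.447, -0.337) with its long axis at 77.5°; the drawer's x runs at about 91.6°, with the bay near (0.531, -0.034). I'll move above the cassette and refine with the wrist camera.

```bash
python3 -m pendant '[[4,3.1,-0.5,0,0,-7.8,1],[4,3.1,-0.5,0,0,-7.8,1],[4,3.1,-0.5,0,0,-7.8,1],[4,3.1,-0.5,0,0,-7.8,1],[4.2,3.1,-0.5,0,0,-7.8,1],[0,0,0,0,0,0,1],[0,0,0,0,0,0,1]]'
python3 - <<'E'
from h import *
o=robot.get_obs();print(o['tool_pos'],np.degrees(o['ee_rot']))
im=imaging.snapshot("wrist");im=cv2.cvtColor(im,cv2.COLOR_RGB2BGR);cv2.imwrite("pics/w1.png",im)
print(imaging.camera_params("wrist"),proj("wrist",np.array([.447,-.337,.026])))
E
```

```text
time: 0.8
tool_pos: [0.4368, -0.345, 0.192]
ee_rot: [-3.141, 0.002, -0.194]
wrist_force: [0.2, -0.6, 0.5]
width: 0.0941
finger_force: 0.0
[ 0.43681931 -0.34496105  0.1919964 ] [-1.79981157e+02  1.03266278e-01 -1.11124310e+01]
{'camera_matrix': array([[325.1922621 ,   0.        , 275.21074781],
       [  0.        , 325.1922621 , 212.87863041],
       [  0.        ,   0.        ,   1.        ]]), 'R': array([[-1.94658392e-01, -9.80870679e-01,  9.06248649e-04],
       [-9.45213775e-01,  1.87828803e-01,  2.67004234e-01],
       [-2.62066844e-01,  5.11180162e-02, -9.63694930e-01]]), 't': array([-0.25508678,  0.45580939,  0.49873475])} [264.18915559 190.82285593]
```

View pics/w1.png

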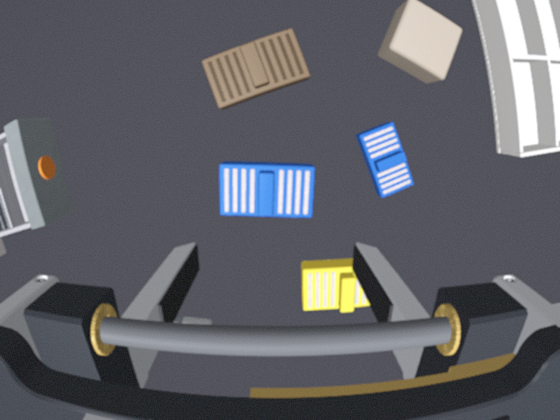

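The wrist view shows the blue cassette's top-face corners at about (221,164), (313,166), (312,216) and (220,214).

Run:
```python
from h import *
im=cv2.imread("pics/w1.png");hsv=cv2.cvtColor(im,cv2.COLOR_BGR2HSV)
m=cv2.morphologyEx(cv2.inRange(hsv,(100,110,60),(130,255,255)),cv2.MORPH_CLOSE,np.ones((9,9)))
N,l,s,ce=cv2.connectedComponentsWithStats(m);i=1+s[1:,4].argmax()
c,_=cv2.findContours((l==i).astype(np.uint8),0,2);q=cv2.approxPolyDP(c[0],8,True)[:,0];print(s[i],q.tolist())
q=[(221,164),(313,166),(312,216),(220,214)]
Q=np.array([atz("wrist",p,.026) for p in q])
print(Q.mean(0).round(4),[np.linalg.norm(Q[i]-Q[i-1]).round(4) for i in range(4)],[np.degrees(np.arctan2(*(Q[i]-Q[i-1])[1::-1])).round(1) for i in range(4)])
print(tri(ray("wrist",np.mean(q,0)),ray("top",(362.7,274.3)),ray("scene",(200.3,228.45))))
```

```text
[ 218  161   98   58 5238] [[219, 164], [221, 215], [312, 216], [311, 164]]
[ 0.4472 -0.3393  0.026 ] [np.float64(0.0539), np.float64(0.0953), np.float64(0.0538), np.float64(0.0987)] [np.float64(-14.5), np.float64(-102.6), np.float64(169.1), np.float64(77.5)]
(array([ 0.44609369, -0.33822079,  0.02045446]), [np.float64(0.0009821256539230788), np.float64(0.0008279690393687201), np.float64(0.0007935691539722261)])
```

```bash
python3 -m pendant '[[1.0,0.7,-3,0,0,-1.4,0.7],[0,0,-4,0,0,0,0.6],[0,0,-4,0,0,0,0.6],[0,0,-2,0,0,0,0.6],[0,0,0,0,0,0,0.6],[0,0,0,0,0,0,0.6]]'
```

```text
time: 1.45
tool_pos: [0.4457, -0.3402, 0.0635]
ee_rot: [3.141, -0.0, -0.224]
wrist_force: [0.1, 0.5, 1.0]
width: 0.0566
finger_force: 0.0
```

```bash
python3 -m pendant '[[0.1,0.2,-1.3,0,0,0.3,0.6],[0,0,-1,0,0,0,0.6],[0,0,0,0,0,0,0.6],[0,0,0,0,0,0,0],[0,0,0,0,0,0,0],[0,0,0,0,0,0,0],[0,0,0,0,0,0,0],[0,0,0,0,0,0,0]]'
```

```text
time: 2.25
tool_pos: [0.4476, -0.337, 0.0401]
ee_rot: [3.141, -0.0, -0.217]
wrist_force: [0.4, 0.2, -0.9]
width: 0.02
finger_force: 0.0
```

```bash
python3 -m pendant '[[0,0,0,0,0,0,0],[0,0,0,0,0,0,0],[0,0,0.5,0,0,0,0],[0,0,2,0,0,0,0],[0,0,3,0,0,0,0],[0,0,4,0,0,0,0],[0,0,3,0,0,0,0],[0,0,0,0,0,0,0]]'
```

```text
time: 3.05
tool_pos: [0.4496, -0.3389, 0.1705]
ee_rot: [3.136, -0.009, -0.217]
wrist_force: [0.5, 0.2, -2.4]
width: 0.0161
finger_force: 30.0
```

```bash
python3 -m pendant '[[0.6,1.3,0,0,0,8,0],[0.6,1.3,0,0,0,8,0],[0.6,1.3,0,0,0,8,0],[0.6,1.3,0,0,0,8,0],[0.6,1.3,0,0,0,8,0],[0.6,1.3,0,0,0,8,0],[0.6,1.3,0,0,0,8,0],[0.6,1.3,0,0,0,8,0]]'; python3 -m pendant '[[0.6,1.3,0,0,0,8,0],[0.6,1.3,0,0,0,8,0],[0.6,1.3,0,0,0,8,0],[0.6,1.3,0,0,0,8,0],[0.4,1.3,0,0,0,8,0],[0,0,0,0,0,0,0],[0,0,0,0,0,0,0],[0,0,0,0,0,0,0]]'
python3 - <<'E'
from h import *
o=robot.get_obs();print(o['tool_pos'],np.degrees(o['ee_rot']))
p=imaging.camera_params("wrist")
im={n:cv2.cvtColor(imaging.snapshot(n),cv2.COLOR_RGB2BGR) for n in("wrist","top")}
for n in im: cv2.imwrite(f"pics/{n}2.png",im[n])
for X in([.5325,-.0915,.078],[.531,-.034,.022]):print(proj("wrist",np.array(X)))
E
```

```text
time: 3.85
tool_pos: [0.4945, -0.2317, 0.1617]
ee_rot: [-3.137, 0.001, 0.906]
wrist_force: [0.3, 0.2, -2.8]
width: 0.016
finger_force: 30.0
time: 4.65
tool_pos: [0.5228, -0.1684, 0.1637]
ee_rot: [-3.14, -0.0, 1.596]
wrist_force: [-0.1, -0.2, -3.0]
width: 0.0152
finger_force: 30.0
[ 0.52284607 -0.16838066  0.16373215] [-1.79905639e+02 -1.67807026e-02  9.14330353e+01]
[290.45645555 125.44311855]
[287.79845883  65.63866157]
```

View pics/wrist2.png

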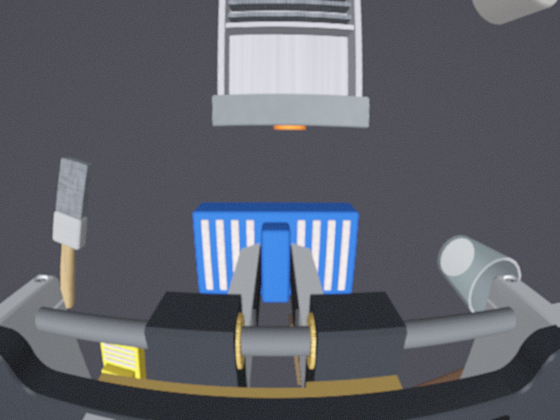

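The wrist view shows the cassette held, its far top edge at (196,209)–(355,206), and the drawer's front block between columns 212 and 369 at rows 96–126.

Run:
```python
from h import *
zt=.1637-.040+.026
for p in[(196,209),(355,206),(196,290),(356,290)]:print(p,atz("wrist",p,zt).round(4))
print("block top")
for p in[(213,125),(369,126),(214,97),(368,96)]:print(p,atz("wrist",p,.078).round(4))
print("disc",atz("wrist",(290,128),.05).round(4))
print("bay rear floor/wall")
for p in[(230,35),(349,35)]:print(atz("wrist",p,.05).round(4),atz("wrist",p,.022).round(4))
for z in (.19,.195):print("canopy edge",atz("top",(170,161),z),atz("top",(168,293),z))
im=cv2.imread("pics/wrist2.png")
a=cv2.resize(im[0:140,190:390],None,fx=4,fy=4,interpolation=2);cv2.imwrite("pics/c2.png",a)
```

```text
(196, 209) [ 0.4754 -0.1407  0.1497]
(355, 206) [ 0.5689 -0.1364  0.1497]
(196, 290) [ 0.4722 -0.1949  0.1497]
(356, 290) [ 0.5757 -0.1923  0.1497]
block top
(213, 125) [ 0.4723 -0.0919  0.078 ]
(369, 126) [ 0.5949 -0.0885  0.078 ]
(214, 97) [ 0.4728 -0.0698  0.078 ]
(368, 96) [ 0.593  -0.0645  0.078 ]
disc [ 0.5334 -0.0937  0.05  ]
bay rear floor/wall
[ 0.4797 -0.0115  0.05  ] [ 0.4756 -0.0036  0.022 ]
[ 0.5828 -0.0072  0.05  ] [0.5889 0.0012 0.022 ]
canopy edge [0.64588321 0.03766796 0.19      ] [0.41342552 0.03174259 0.19      ]
canopy edge [0.64490874 0.03648518 0.195     ] [0.41386502 0.03059586 0.195     ]
```

View pics/c2.png

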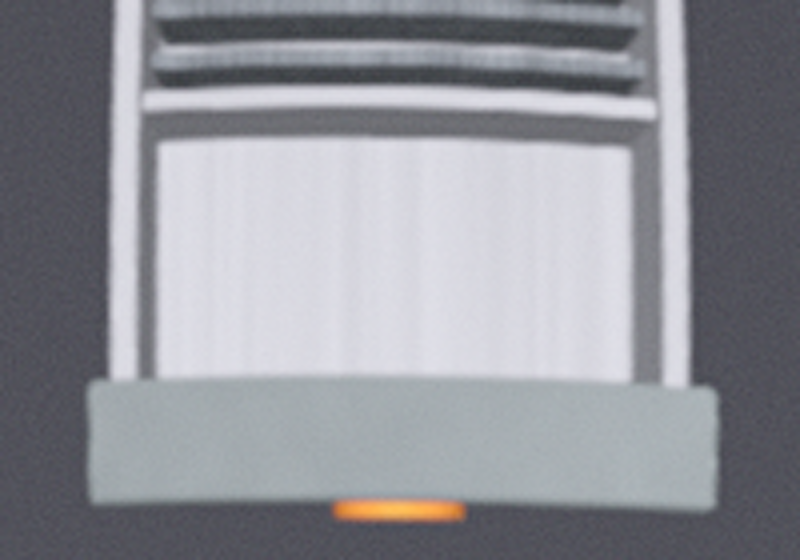

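```bash
python3 -m pendant '[[0.2,3,0,0,0,0.3,0],[0.2,3,0,0,0,0,0],[0.2,3,0,0,0,0,0],[0.2,3,0,0,0,0,0],[0.1,1.3,0,0,0,0,0],[0,0,-2,0,0,0,0],[0,0,0,0,0,0,0],[0,0,0,0,0,0,0]]';python3 - <<'E'
from h import *
a=cv2.cvtColor(imaging.snapshot("wrist"),cv2.COLOR_RGB2BGR)
b=cv2.cvtColor(imaging.snapshot("scene"),cv2.COLOR_RGB2BGR)
t=cv2.cvtColor(imaging.snapshot("top"),cv2.COLOR_RGB2BGR)
o=np.zeros((600,800,3),np.uint8);o[:420,:400]=a[:,80:480];o[:400,400:]=cv2.resize(b[120:220,260:360],(400,400),interpolation=2)
cv2.imwrite("pics/m3.png",o);cv2.imwrite("pics/w3.png",a)
E
```

```text
time: 5.55
tool_pos: [0.5321, -0.0356, 0.1445]
ee_rot: [-3.14, 0.0, 1.602]
wrist_force: [0.9, -0.1, -2.6]
width: 0.016
finger_force: 30.0
```

View pics/m3.png

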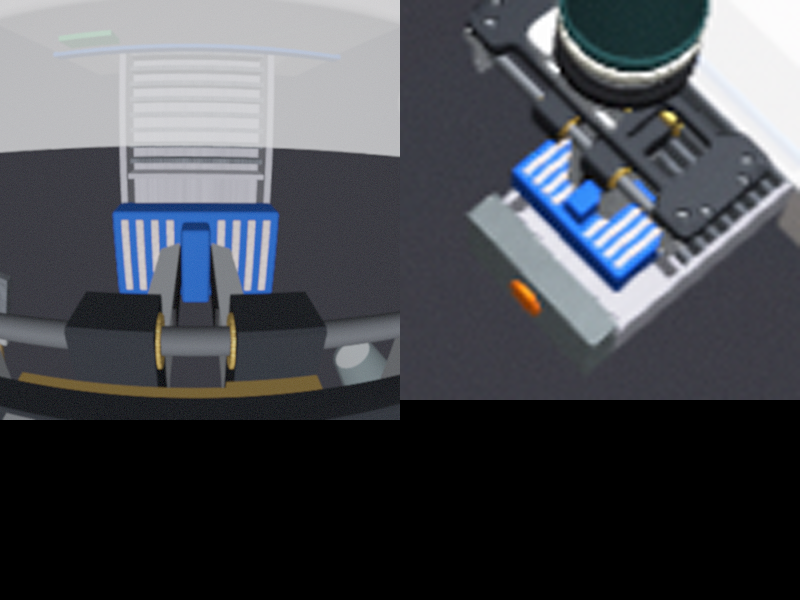

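```bash
python3 -m pendant '[[0,0.1,-2,0,0,0,0],[0,0,-2,0,0,0,0],[0,0,-1,0,0,0,0],[0,0,-0.5,0,0,0,0],[0,0,-0.5,0,0,0,0],[0,0,-0.5,0,0,0,0],[0,0,0,0,0,0,0],[0,0,0,0,0,0,0]]'
```

```text
time: 6.5
tool_pos: [0.5328, -0.034, 0.0803]
ee_rot: [3.141, 0.0, 1.604]
wrist_force: [0.2, -0.3, -1.5]
width: 0.0155
finger_force: 30.0
```

```bash
python3 -m pendant '[[0,0,-0.5,0,0,0,0],[0,0,-0.5,0,0,0,0],[0,0,-0.4,0,0,0,0],[0,0,0,0,0,0,0],[0,0,0,0,0,0,0]]'; python3 -m pendant '[[0,0,-0.2,0,0,0,0],[0,0,-0.2,0,0,0,0],[0,0,0,0,0,0,0]]'
```

```text
time: 7.0
tool_pos: [0.5323, -0.0339, 0.0655]
ee_rot: [-3.141, -0.0, 1.604]
wrist_force: [-0.9, 0.2, -1.6]
width: 0.0156
finger_force: 30.0
time: 7.3
tool_pos: [0.5327, -0.034, 0.062]
ee_rot: [3.141, 0.0, 1.604]
wrist_force: [-0.3, -0.9, -0.9]
width: 0.0155
finger_force: 30.0
```

```bash
python3 -m pendant '[[0,0,-0.15,0,0,0,0],[0,0,0,0,0,0,0],[0,0,0,0,0,0,0]]'
```

```text
time: 7.6
tool_pos: [0.5327, -0.034, 0.062]
ee_rot: [3.141, 0.0, 1.604]
wrist_force: [-2.4, 0.5, 5.9]
width: 0.0155
finger_force: 30.0
```

It has touched the floor at the expected height (+6 N), so I'm letting go and rising.

```bash
python3 -m pendant '[[0,0,0.1,0,0,0,0.4],[0,0,0,0,0,0,0.4],[0,0,0,0,0,0,0.4],[0,0,0,0,0,0,0.4],[0,0,1,0,0,0,0.4],[0,0,2,0,0,0,0.4],[0,0,4,0,0,0,0.4],[0,0,4,0,0,0,0.4]]'; python3 -m pendant '[[0,-4,0,0,0,0,0],[0,-4,0,0,0,0,0],[0,-4,0,0,0,0,0],[0,-4,0,0,0,0,0],[0,0,0,0,0,0,0],[0,0,0,0,0,0,0]]'
python3 - <<'E'
from h import *
a=cv2.cvtColor(imaging.snapshot("wrist"),cv2.COLOR_RGB2BGR)
t=cv2.cvtColor(imaging.snapshot("top"),cv2.COLOR_RGB2BGR)
o=np.zeros((600,800,3),np.uint8);o[:420,:400]=a[:,80:480];o[:400,400:]=cv2.resize(t[180:280,150:250],(400,400),interpolation=2)
cv2.imwrite("pics/m4.png",o)
E
```

```text
time: 8.4
tool_pos: [0.5319, -0.0338, 0.1724]
ee_rot: [-3.14, -0.0, 1.604]
wrist_force: [1.7, 0.6, -0.8]
width: 0.0376
finger_force: 0.0
time: 9.0
tool_pos: [0.5324, -0.1945, 0.1717]
ee_rot: [3.141, -0.001, 1.602]
wrist_force: [-0.5, -0.5, -0.3]
width: 0.0007
finger_force: 0.0
```

View pics/m4.png

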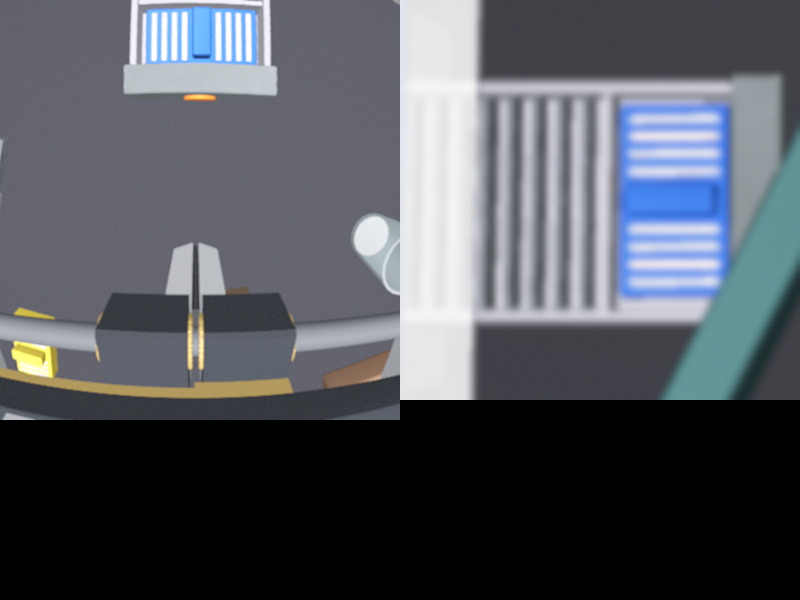

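The cassette lies flush in the bay and has been released. I'll shut the fingers, lean 35° and move in front of the disc.

```bash
python3 -m pendant '[[0,0.8,-2.4,7,0.2,0,0],[0,0.8,-2.4,7,0.2,0,0],[0.1,0.8,-2.4,7,0.2,0,0],[0,0.8,-2.4,7,0.2,0,0],[0,0.8,-2.4,7,0.2,0,0],[0,0,0,0,0,0,0],[0,0,0,0,0,0,0]]'
python3 - <<'E'
from h import *
a=cv2.cvtColor(imaging.snapshot("wrist"),cv2.COLOR_RGB2BGR)
print(atz("top",(247.5,230),.047))
cv2.imwrite("pics/w5.png",a);print(robot.get_obs()['joint_positions'])
E
```

```text
time: 9.8
tool_pos: [0.5334, -0.153, 0.0511]
ee_rot: [3.141, -0.611, 1.604]
wrist_force: [0.1, 0.3, 0.4]
width: 0.0007
finger_force: 0.0
[ 0.53319453 -0.09424399  0.047     ]
[-0.66019886  0.42329852  1.41731837  0.46178014  1.70212088 -0.72849643]
```

View pics/w5.png

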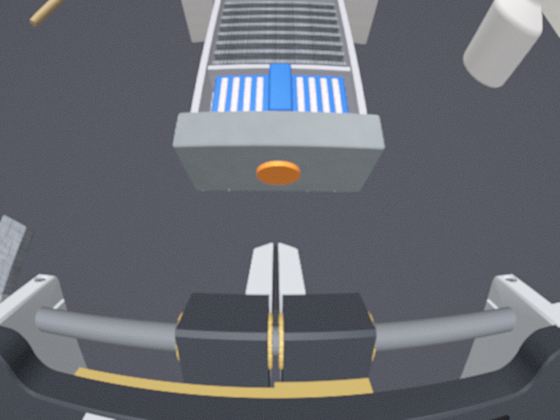

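```bash
python3 -m pendant '[[0,2,-0.1,0,0,0,0],[0,1.5,0,0,0,0,0],[0,0.5,0,0,0,0,0],[0,0.3,0,0,0,0,0],[0,0.3,0,0,0,0,0],[0,0.3,0,0,0,0,0],[0,0.3,0,0,0,0,0]]'
```

```text
time: 10.55
tool_pos: [0.5338, -0.1027, 0.0507]
ee_rot: [3.138, -0.61, 1.604]
wrist_force: [-0.9, -2.0, 1.2]
width: 0.0007
finger_force: 1.1
```

Contact is made at about 2 N. Now pushing along the drawer's axis.

```bash
python3 -m pendant '[[0,0.6,0,0,0,0,0],[0,1,0,0,0,0,0],[-0.1,1,0,0,0,0,0],[0,1,0,0,0,0,0],[0,1,0,0,0,0,0],[-0.1,1,0,0,0,0,0],[0,1,0,0,0,0,0],[0,1,0,0,0,0,0]]'; python3 -m pendant '[[0,1,0,0,0,0,0],[-0.1,1,0,0,0,0,0],[0,1,0,0,0,0,0],[0,0.5,0,0,0,0,0],[0,0.3,0,0,0,0,0],[0,0,0,0,0,0,0]]'
```

```text
time: 11.35
tool_pos: [0.5313, -0.025, 0.0503]
ee_rot: [3.139, -0.611, 1.605]
wrist_force: [2.4, -2.1, 0.8]
width: 0.0007
finger_force: 1.3
time: 11.95
tool_pos: [0.53, 0.0128, 0.0503]
ee_rot: [3.14, -0.612, 1.605]
wrist_force: [-0.7, 0.6, 0.5]
width: 0.0003
finger_force: 0.1
```

```bash
for i in 1; do python3 -m pendant '[[0,0.4,0,0,0,0,0],[0,0.3,0,0,0,0,0],[0,0.3,0,0,0,0,0],[0,0.3,0,0,0,0,0]]'; done; python3 -m pendant '[[0,0.2,0,0,0,0,0],[0,0.2,0,0,0,0,0],[0,0.2,0,0,0,0,0]]'
```

```text
time: 12.35
tool_pos: [0.53, 0.0252, 0.0502]
ee_rot: [3.14, -0.611, 1.604]
wrist_force: [-1.9, -2.3, 1.0]
width: 0.0005
finger_force: 1.1
time: 12.65
tool_pos: [0.5302, 0.0312, 0.0502]
ee_rot: [3.139, -0.611, 1.604]
wrist_force: [-1.0, -2.3, 1.0]
width: 0.0004
finger_force: 1.1
```

```bash
python3 -m pendant '[[0,0.2,0,0,0,0,0],[0,0.2,0,0,0,0,0]]';python3 -m pendant '[[0,0.2,0,0,0,0,0],[0,0.2,0,0,0,0,0]]'
```

```text
time: 12.85
tool_pos: [0.5303, 0.0352, 0.0502]
ee_rot: [3.139, -0.611, 1.604]
wrist_force: [-0.8, -2.4, 0.6]
width: 0.0003
finger_force: 1.1
time: 13.05
tool_pos: [0.5304, 0.0386, 0.0501]
ee_rot: [3.139, -0.61, 1.604]
wrist_force: [-2.3, -5.7, 0.7]
width: 0.0009
finger_force: 2.8
```

The catch resistance begins at y≈0.037, so I'll go on in small steps.

```bash
for k in 1; do python3 -m pendant '[[0,0.2,0,0,0,0,0],[0,0.1,0,0,0,0,0]]'; done; python3 -m pendant '[[0,0.1,0,0,0,0,0],[0,0.1,0,0,0,0,0]]'
```

```text
time: 13.25
tool_pos: [0.5305, 0.0413, 0.0502]
ee_rot: [3.139, -0.609, 1.604]
wrist_force: [-1.6, -5.0, 0.2]
width: 0.0001
finger_force: 2.5
time: 13.45
tool_pos: [0.531, 0.0438, 0.0505]
ee_rot: [3.137, -0.611, 1.604]
wrist_force: [0.2, -1.2, -1.1]
width: 0.0005
finger_force: 0.8
```

```bash
python3 -m pendant '[[0,0.1,0,0,0,0,0],[0,0,0,0,0,0,0]]'; python3 -m pendant '[[0,0.1,0,0,0,0,0],[0,0,0,0,0,0,0]]'
```

```text
time: 13.65
tool_pos: [0.531, 0.0446, 0.0505]
ee_rot: [3.137, -0.61, 1.605]
wrist_force: [-0.2, -4.7, 0.2]
width: 0.0003
finger_force: 1.9
time: 13.85
tool_pos: [0.5304, 0.0471, 0.0506]
ee_rot: [3.139, -0.613, 1.605]
wrist_force: [-0.6, 1.1, 0.3]
width: 0.0008
finger_force: 0.0
```

The force has dropped to zero, which looks like the snap. I'll feel forward lightly to confirm.

```bash
python3 -m pendant '[[0,0.1,0,0,0,0,0],[0,0.1,0,0,0,0,0]]'; python3 -m pendant '[[0,0.1,0,0,0,0,0],[0,0,0,0,0,0,0]]'; python3 -m pendant '[[0,0.1,0,0,0,0,0],[0,0,0,0,0,0,0]]'
```

```text
time: 14.05
tool_pos: [0.5303, 0.0486, 0.0503]
ee_rot: [3.139, -0.612, 1.605]
wrist_force: [0.5, -1.0, -1.1]
width: 0.0004
finger_force: 0.3
time: 14.25
tool_pos: [0.5304, 0.049, 0.0503]
ee_rot: [3.139, -0.611, 1.605]
wrist_force: [-0.3, -1.7, -0.4]
width: 0.0007
finger_force: 0.7
time: 14.45
tool_pos: [0.5304, 0.0496, 0.0503]
ee_rot: [3.139, -0.61, 1.604]
wrist_force: [-1.6, -3.6, 0.5]
width: 0.0008
finger_force: 1.6
```

```bash
python3 -m pendant '[[0,0.1,0,0,0,0,0],[0,0,0,0,0,0,0]]'; python3 -m pendant '[[0,0.1,0,0,0,0,0],[0,0,0,0,0,0,0]]'
python3 - <<'E'
from h import *
a=cv2.cvtColor(imaging.snapshot("wrist"),cv2.COLOR_RGB2BGR)
b=cv2.cvtColor(imaging.snapshot("scene"),cv2.COLOR_RGB2BGR)
o=np.zeros((600,800,3),np.uint8);o[:420,:400]=a[:,80:480];o[:400,400:]=cv2.resize(b[60:190,290:420],(400,400),interpolation=2)
cv2.imwrite("pics/m6.png",o)
E
```

```text
time: 14.65
tool_pos: [0.5305, 0.0503, 0.0503]
ee_rot: [3.139, -0.61, 1.604]
wrist_force: [-1.3, -5.2, 1.3]
width: 0.0004
finger_force: 2.4
time: 14.85
tool_pos: [0.5305, 0.0511, 0.0503]
ee_rot: [3.139, -0.609, 1.604]
wrist_force: [-0.8, -5.7, 1.0]
width: 0.0006
finger_force: 2.7
```

View pics/m6.png

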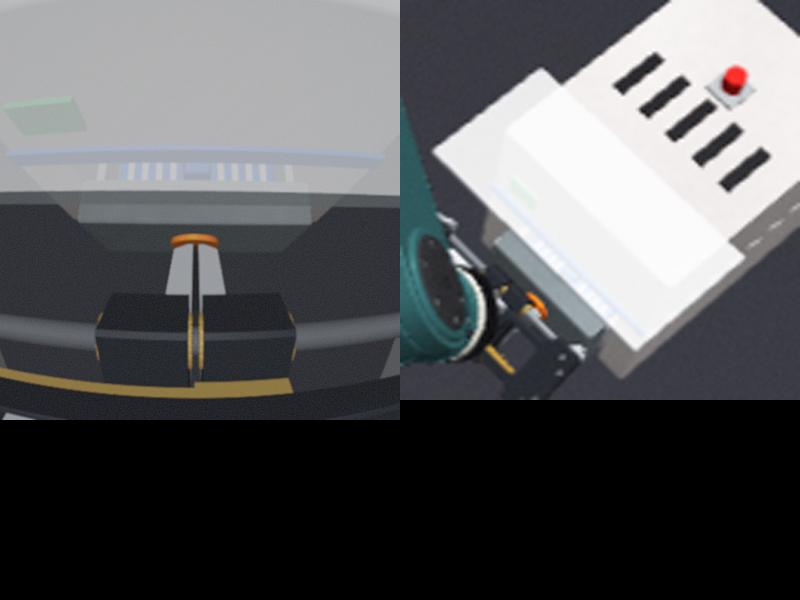

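The block still stands about 34 mm proud by my estimate, against 8–29 when seated, so it isn't certain it has seated. I'll keep pushing gently and watch the force.

```bash
python3 -m pendant '[[0,0.1,0,0,0,0,0],[0,0.1,0,0,0,0,0]]'; python3 -m pendant '[[0,0.1,0,0,0,0,0],[0,0.1,0,0,0,0,0]]'
```

```text
time: 15.15
tool_pos: [0.5305, 0.0525, 0.0503]
ee_rot: [3.139, -0.608, 1.604]
wrist_force: [-3.5, -8.2, 1.4]
width: 0.0003
finger_force: 4.0
time: 15.35
tool_pos: [0.5305, 0.0537, 0.0502]
ee_rot: [3.139, -0.606, 1.604]
wrist_force: [-3.5, -12.0, 4.3]
width: 0.0003
finger_force: 5.8
```

```bash
python3 -m pendant '[[0,0.1,0,0,0,0,0]]'; python3 -m pendant '[[0,0.1,0,0,0,0,0]]'; python3 -m pendant '[[0,0.1,0,0,0,0,0]]'
```

```text
time: 15.45
tool_pos: [0.5305, 0.054, 0.0502]
ee_rot: [3.139, -0.605, 1.604]
wrist_force: [-3.1, -12.9, 4.4]
width: 0.0003
finger_force: 6.9
time: 15.55
tool_pos: [0.5305, 0.0542, 0.0502]
ee_rot: [3.139, -0.603, 1.604]
wrist_force: [-4.8, -15.6, 5.2]
width: 0.0006
finger_force: 8.0
time: 15.65
tool_pos: [0.5305, 0.0545, 0.0502]
ee_rot: [3.139, -0.602, 1.604]
wrist_force: [-5.7, -19.2, 6.0]
width: 0.0003
finger_force: 9.1
```

The push is stiff at 20 N, beyond the catch force, so it's on the stop. I'll back off and then re-touch to check the drawer holds.

```bash
python3 -m pendant '[[0,-0.5,0,0,0,0,0],[0,-0.5,0,0,0,0,0],[0,-1,0,0,0,0,0],[0,0,0,0,0,0,0],[0,0,0,0,0,0,0]]'
python3 - <<'E'
from h import *
b=cv2.cvtColor(imaging.snapshot("scene"),cv2.COLOR_RGB2BGR);cv2.imwrite("pics/s7.png",b)
t=cv2.cvtColor(imaging.snapshot("top"),cv2.COLOR_RGB2BGR);cv2.imwrite("pics/t7.png",t)
for n,i,j in(("scene","pics/scene0.png","pics/s7.png"),("top","pics/top0.png","pics/t7.png")):
    for f in(i,j):
        h=cv2.cvtColor(cv2.imread(f),cv2.COLOR_BGR2HSV).astype(float)
        m=((h[...,0]<4)|(h[...,0]>176))*np.clip(h[...,1]-120,0,None)*(h[...,2]>90)
        u,v=proj(n,np.array([.525,.28,.2]));m2=np.zeros_like(m);u,v=int(u),int(v);m2[v-22:v+22,u-22:u+22]=m[v-22:v+22,u-22:u+22]
        yy,xx=np.mgrid[:420,:560];print(n,f,(m2*xx).sum()/m2.sum(),(m2*yy).sum()/m2.sum(),m2.sum())
E
```

```text
time: 16.15
tool_pos: [0.5306, 0.0393, 0.0503]
ee_rot: [3.139, -0.612, 1.604]
wrist_force: [-1.3, 0.1, -0.7]
width: 0.0002
finger_force: 0.0
scene pics/scene0.png 398.07808155699723 85.84638554216868 4316.0
scene pics/s7.png 398.1032318065566 85.84375726575215 4301.0
top pics/top0.png 36.221394125383604 225.50767207365192 4562.0
top pics/t7.png 36.20339721254356 225.49520905923345 4592.0
```

```bash
python3 -m pendant '[[0,0.8,0,0,0,0,0],[0,0.4,0,0,0,0,0],[0,0,0,0,0,0,0]]'; for i in 1; do python3 -m pendant '[[0,0.2,0,0,0,0,0],[0,0,0,0,0,0,0]]'; python3 -m pendant '[[0,0.2,0,0,0,0,0],[0,0,0,0,0,0,0]]'; done
```

```text
time: 16.55
tool_pos: [0.5306, 0.051, 0.0504]
ee_rot: [3.138, -0.609, 1.606]
wrist_force: [-0.1, -2.8, -0.4]
width: 0.0006
finger_force: 1.6
time: 16.75
tool_pos: [0.5306, 0.0521, 0.0503]
ee_rot: [3.138, -0.608, 1.605]
wrist_force: [-0.6, -5.5, 0.6]
width: 0.0004
finger_force: 2.8
time: 16.95
tool_pos: [0.5306, 0.0534, 0.0503]
ee_rot: [3.138, -0.607, 1.605]
wrist_force: [-1.3, -7.6, 2.0]
width: 0.0009
finger_force: 3.8
```

```bash
python3 -m pendant '[[0,0.2,0,0,0,0,0],[0,0.2,0,0,0,0,0],[0,0.1,0,0,0,0,0]]'
python3 - <<'E'
from h import *
b=cv2.cvtColor(imaging.snapshot("scene"),cv2.COLOR_RGB2BGR);print(robot.get_obs()['wrist_force'])
h=cv2.cvtColor(b,cv2.COLOR_BGR2HSV).astype(float);u,v=(proj("scene",np.array([.525,.28,.2]))).astype(int)
m=((h[...,0]<4)|(h[...,0]>176))*np.clip(h[...,1]-120,0,None)*(h[...,2]>90);m2=np.zeros_like(m);m2[v-22:v+22,u-22:u+22]=m[v-22:v+22,u-22:u+22]
yy,xx=np.mgrid[:420,:560];print((m2*xx).sum()/m2.sum(),(m2*yy).sum()/m2.sum())
print(proj("scene",np.array([.525,.28,.2]))-proj("scene",np.array([.525,.28,.202])))
E
python3 -m pendant '[[0,-0.5,0,0,0,0,0],[0,-1,0,0,0,0,0],[0,-3,0,0,0,0,0],[0,-4,0,0,0,0,0],[0,-4,0,0,0,0,0],[0,-4,0,0,0,0,0],[0,0,0,0,0,0,0],[0,0,0,0,0,0,0]]'
python3 - <<'E'
from h import *
t=cv2.cvtColor(imaging.snapshot("top"),cv2.COLOR_RGB2BGR);s=cv2.cvtColor(imaging.snapshot("scene"),cv2.COLOR_RGB2BGR)
o=np.zeros((560,800,3),np.uint8);o[:400,:400]=cv2.resize(t[170:290,90:210],(400,400),interpolation=2);o[:400,400:]=cv2.resize(s[60:190,290:420],(400,400),interpolation=2)
cv2.imwrite("pics/m8.png",o)
E
```

```text
time: 17.25
tool_pos: [0.5307, 0.0546, 0.0503]
ee_rot: [3.138, -0.6, 1.604]
wrist_force: [-4.8, -21.2, 7.3]
width: 0.0005
finger_force: 10.5
[ -4.78907433 -19.46104904   5.52184355]
398.0776181649676 85.86144578313252
[-0.24618876  0.49429618]
time: 18.1
tool_pos: [0.5305, -0.105, 0.0502]
ee_rot: [3.139, -0.613, 1.603]
wrist_force: [-0.1, -0.3, -0.7]
width: 0.0005
finger_force: 0.0
```

View pics/m8.png

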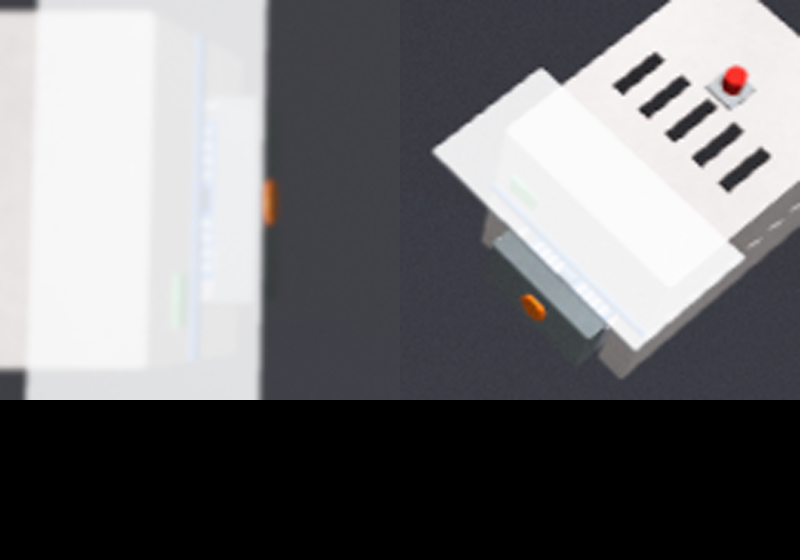

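At 21 N the pin cap stays down (a lift would show as 0.5 px, and it moved 0.02), so the drawer is past the catch. The pictures show the drawer holding its place with the tool clear of it.

```bash
python3 -c "
from bench import robot
print(robot.close_job())"
```

```text
the job is handed in; nothing more can be done
None
```

I set the fresh filter down flat in the front bay, pushed the drawer past its catch (about 21 N at most, tool since withdrawn) and handed the job in; no verdict was returned, so the latch is inferred from the snap, the stiff stop and the pin cap staying down.

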